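# Check the crank arm's boss height on the bench gauge, then put it in the order tray

## Task

Lay the long bicycle crank arm flat on the steel plate of the bench height gauge with its thick round boss squarely under the gauge's foot, and let go of it. Then gently press the gauge's black knob down until the foot rests on the boss, hold it there for about a second so that the height is read, and let the foot spring all the way back up. Finally lay the crank arm flat on the floor of the order tray (the wide, shallow open tray beside the gauge), without dropping it, and leave the other things on the bench where they are.

Things in the scene. Friction and masses are not known exactly. Their poses are not given: they have to be found in the camera images.
- crank: Long crank arm, bare aluminium, 0.17-0.34 kg, 204 mm long, lying flat. Bar along its x, 22 mm wide, 16 thick (grip it across, from above). Thick round boss at x = +85 mm: 38 mm diameter, 30 high. Flat pedal eye at x = -85 mm: 30 mm diameter, 16 thick. Undersides in one plane. Origin: underside, midway between boss and eye; z up. Centre of mass about 20 mm from the origin towards the boss.
- boss_top (a point): Centre of the flat top of the crank arm's boss: 85 mm along +x and 30 mm above the crank's origin. With the boss under the foot and the arm lying along the gauge's plate, the pedal eye overhangs the plate's front end by 20 mm.
- gauge: Height gauge, fixed to the bench: flat steel plate 20 mm thick, 240 long, 105 wide; dark column 30 x 34 mm, top 156 mm above the bench. Origin: on the bench straight below the foot's axis. x runs along the plate from its open front end (x = -165 mm, towards the robot) to its back end (+75 mm); column axis at x = +55 mm. z up; plate top at z = 20 mm, clear in front of and beside the foot.
- gauge_slide (a joint): The gauge's reading: height of the foot's underside above the plate, m. 0 = on the plate, 0.055 = fully up, where a spring holds it unless pressed; 0.030 = resting on the boss. Slides straight up and down; pressing it takes about 3.5 N at the top, 5 N at 0.030; it springs back when let go.
- gauge_foot (a point): The gauge's foot: steel disc 20 mm diameter, 6 thick, under a thin stem held out from the column by a grey arm. This point: centre of its underside. Moves with the slide; when up, its underside is 75 mm above the bench (55 above the plate), so the boss must be brought in sideways below it, from the plate's front.
- gauge_knob (a point): Centre of the flat top of the gauge's black press knob (28 mm diameter, 12 mm thick), straight above the foot, 76 mm above the foot's underside: 151 mm above the bench when up, 126 mm when the foot is on the boss. The slide's grey arm lies just beneath the knob, towards the column.
- tray: The order tray: wide, shallow, open blue plastic tray, fixed to the bench, 280 mm (x) by 210 mm (y), 45 mm high, walls and floor 5 mm thick. Origin: centre of its underside; inner floor at z = 5 mm. Only a small bearing cup lies in it, in the +x +y corner.
- short_crank: Bystander: a shorter, thinner crank arm of the same aluminium, 142 mm overall, bar 18 mm wide and 12 mm thick, boss 30 mm diameter and 18 mm high, lying flat at the back of the bench. Origin on its underside at the middle. Leave it.
- tape_roll: Bystander: roll of clear packing tape lying flat, 100 mm diameter, 48 mm high. Origin: centre of its underside.
- glue: Bystander: white bottle, 48 mm diameter, 130 mm tall, standing behind the gauge. Origin: centre of its underside.
- wrench: Bystander: steel wrench, 150 mm long, lying on the bench between the robot and the gauge. Origin: underside.
- carton: Bystander: small cardboard carton 90 x 120 x 60 mm behind the gauge. Origin: centre of its underside.
- bearing_cup: Bystander: steel bearing cup, a ring of 40 mm diameter and 12 mm height, lying in the tray's +x +y corner. Origin: centre of its underside.
Things that resemble listed ones, but are neither listed nor needed, are in the scene too. Leave any green look-alike of the crank alone.

How it is judged:
On the way, in this order (a step that is already met when the one before it is completed fails the run):
1. the long crank arm lies flat on the gauge's plate, its boss under the foot (within 12 mm of centred), let go (horizontal distance between boss_top and gauge_foot below 0.012 m and z of crank in the frame of gauge between 0.017 and 0.023 m and angle between crank's own z axis and vertical below 0.04 rad and contact force between the fingers and crank below 0.1 N and linear speed of crank below 0.02 m/s), for 0.2 s.
2. the foot rests on the boss, pressed with at least 0.5 N, reading 30 mm within 1.5 mm, for half a second (value of joint gauge_slide between 0.0285 and 0.0315 m and contact force between gauge_slide and crank above 0.5 N and horizontal distance between boss_top and gauge_foot below 0.015 m and contact force between the fingers and crank below 0.1 N), for 0.5 s.
3. the foot has sprung fully back up (value of joint gauge_slide above 0.053 m), for 0.1 s.
At the end, for the whole second after the job is handed in: The long crank arm lies flat (tilt under 0.05 rad, underside within 3 mm of the tray's inner floor), boss upwards, inside the order tray, at rest and released; the gauge's foot is fully up (reading above 53 mm) (z of crank in the frame of tray between 0.002 and 0.008 m and x of crank in the frame of tray between -0.1 and 0.1 m and y of crank in the frame of tray between -0.1 and 0.1 m and angle between crank's own z axis and vertical below 0.05 rad and linear speed of crank below 0.01 m/s and value of joint gauge_slide above 0.053 m); the robot touches nothing.
It fails at once if the foot is rammed onto the crank arm (more than 40 N) (contact force between gauge_slide and crank above 40 N).
It fails at once if the crank arm is dropped or thrown (faster than 0.7 m/s out of the fingers) (linear speed of crank above 0.7 m/s and contact force between the fingers and crank below 0.1 N).
It fails at once if another thing on the bench is moved by more than 40 mm (distance of any of short_crank, tape_roll, glue, wrench, carton, bearing_cup from where it was at the start of the episode above 0.04 m).
It also fails if it takes over 72 s, if anything falls off the work surface, if the arm or the gripper's body presses on something with over 40 N, if the wrist force passes 120 N, or if a joint passes its speed limit or range.

## Robot

A 6-joint arm with a two-finger parallel gripper is mounted at the origin on the work surface. World frame = base frame: x ahead of the robot, y to its left, z up, the work surface at z = 0. Lengths are in m, angles in rad, forces in N, time in s.
With the tool pointing down it reaches from about 0.275 to 0.725 m from the base axis. Payload 5.6 kg.
Tool frame: the origin (TCP) lies midway between the tips of the shut fingers; the grasp point (between the pads) lies 19 mm behind it; z points along the fingers, y is the line along which they close (so a half turn about z gives the same grasp; the last joint's range is limited). The gripper opens to 85 mm and grips with 20 to 120 N. Pads are 22 mm wide; open, the fingers measure 114 mm over their backs; the gripper's body (76 mm by 85 mm) begins 54 mm behind the grasp point. The pads swing forward as they close: fully open they stand 13 mm farther back than shut.
Start: joints at [-0.905, 0.255, 0.108, 0, -1.424, -0.285], TCP at [0.204, -0.511, 0.231] pointing down, gripper open.
Joint ranges: [-2.95, 2.95], [-1.21, 1.97], [-1.09, 1.5], [-2.87, 1.71], [-2.94, -0.07], [-3.05, 3.05]. Speed limits (rad/s): [2.57, 2.57, 3.14, 3.14, 3.14, 3.14].

## Interface

Orientations are given as [roll, pitch, yaw] about the fixed x, y, z axes, in that order (R = Rz(yaw) Ry(pitch) Rx(roll)).
In Python, from bench import env gives the robot as it stands.
- The arm moves only by the shell command python3 -m jog 'ROWS' [FORCE]. ROWS is JSON, a list of rows, each a list of 7 numbers: the shift along the tool's x, y, z in cm, then the turn, a rotation vector about the tool's x, y, z in rad, then the opening, from 0 (shut) to 1 (fully open). A call has 1 to 20 rows; each row shifts and turns the commanded pose from where the row before left it, along the tool's axes as they then stand; what a row does not reach is not made up. A row lasts 1/10 s, in which the tool goes at most 50 mm and 8.59 degrees, less where a joint would pass 70% of its speed; a pose out of reach is approached as far as the arm can. A call with a gripper value outside its range is refused whole. The fingers move at their own pace and stop on an object; FORCE is the grip in N (left out, the last holds). Time passes only in rows, so rows that do not move let the fingers close. It gives the time, the measured TCP pose, the force, the opening and the grip force at its end, in the units of the state.
- env.observe(): the state, without advancing time (a new reading comes with each control period).
- env.get_image(name): name is "scene" or "top"; returns a dict with "pixels" (384x512x3 uint8, blue, green, red), "fx", "fy", "cx", "cy" (pixels), "distortion" ([k1, k2, p1, p2, k3] as OpenCV has them; the pictures are not rectified), "world_from_camera" (4x4, takes a point from camera to world coordinates). Camera axes: x right, y down, z forward; pixel columns grow to the right and rows downward; lengths in m; the calibration is good to about 2 mm. A picture is of the moment at which its call begins. There is no depth.
- env.sign_off(): hands the job in; it is judged then, once.
Trained networks look in a picture, given as the dict that the camera call returned (one of the last four; its "shot" number tells which), for a name from the list of things; names that differ only in an ending like _2 or _b are one class to them, and where a whole thing is asked for, a point or a joint stands for the part that bears it (a point fixed in the world has none). Each returns a list of dicts, best first, with "confidence" (0 to 1); they miss things now and then, are a little off and sometimes report something else, mostly with a low value. They report only what shows in the picture. A call takes as long as a camera call. They do not tell look-alikes from the thing itself.
- env.spot_in(picture, thing): "box" ([left, top, width, height] in pixels, round what is visible of it).
- env.outline_of(picture, thing): "pixels" (384x512 bool, what is visible of it) and "box" ([left, top, width, height] in pixels, round what is visible of it).
- env.landmark_of(picture, thing): "xy" ([column, row] in pixels: a listed point, or the origin of a listed thing).
The state is a dict: "time": time; "joints": joint angles; "qvel": joint speeds; "joint_efforts": joint torques, N m; "eef_pos": TCP position; "orientation": TCP orientation; "contact_force": force on the tool from outside, world axes, zero at the start; "wrist_torque": the same for the moment, N m; "width": finger opening in m; "gripper_force": force on a finger pad.
Only numpy, scipy, OpenCV 4.12 (cv2) and the standard library are available. Lean on these libraries where they do the work, as an engineer would, in place of code of your own. Each camera call takes 0.05 s, during which the arm holds its last target. There are 200 camera calls.

## Working session

There is one attempt and no reset: what is moved stays moved. The work goes in short steps, Python scripts to look and compute and a shell command to move; the robot and the scene stay as the last step left them, time stands still between calls to the robot, and variables do not carry over. Pictures are saved under pics/ and viewed, at most 10 in all, crops included, and the job is handed in when it is done.

```bash
mkdir -p pics; ls; cat > h.py <<'E'
from bench import env
import numpy as np, cv2
from scipy.spatial.transform import Rotation as R
def ray(p,uv):
    K=np.array([[p['fx'],0,p['cx']],[0,p['fy'],p['cy']],[0,0,1]])
    n=cv2.undistortPoints(np.array([[uv]],float),K,np.array(p['distortion'],float))[0,0]
    T=np.array(p['world_from_camera']); return T[:3,3],T[:3,:3]@np.array([n[0],n[1],1])
def atz(p,uv,z):
    o,d=ray(p,uv); return o+d*(z-o[2])/d[2]
def tri(p1,u1,p2,u2):
    A=[];b=[]
    M=np.zeros((3,3));v=np.zeros(3)
    for p,u in((p1,u1),(p2,u2)):
        o,d=ray(p,u);d=d/np.linalg.norm(d);P=np.eye(3)-np.outer(d,d);M+=P;v+=P@o
    return np.linalg.solve(M,v)
E
python3 - <<'E'
from h import *
np.set_printoptions(precision=4,suppress=True)
s=env.get_image("scene");t=env.get_image("top")
cv2.imwrite("pics/a.png",np.vstack([s['pixels'],t['pixels']])[:, :] if 0 else cv2.resize(np.hstack([s['pixels'],t['pixels']]),(800,300)))
cv2.imwrite("pics/top.png",cv2.resize(t['pixels'],(800,600)))
for n in ["crank","boss_top","gauge","gauge_foot","gauge_knob","tray","short_crank","tape_roll","glue","wrench","carton","bearing_cup"]:
    L=[]
    for p in(s,t):
        r=env.landmark_of(p,n); L.append(r)
        print(n,[(np.round(q['xy'],1).tolist(),round(q['confidence'],2)) for q in r[:4]])
    if L[0] and L[1]: print('   tri',tri(s,L[0][0]['xy'],t,L[1][0]['xy']))
print(env.observe())
E
```

```text
pics
crank [([124.5, 219.1], 0.74), ([93.2, 289.3], 0.71), ([233.0, 278.8], 0.25)]
crank [([408.8, 143.9], 0.93), ([259.1, 158.3], 0.73), ([347.7, 124.3], 0.28)]
   tri [ 0.6497 -0.3409  0.1863]
boss_top [([145.9, 219.8], 0.82), ([123.0, 215.2], 0.71), ([51.4, 279.1], 0.69)]
boss_top [([438.6, 159.1], 0.9), ([353.5, 194.8], 0.57)]
   tri [ 0.6306 -0.3469  0.1908]
gauge [([244.2, 225.2], 0.76)]
gauge [([257.6, 166.3], 0.75)]
   tri [ 0.6286 -0.0125  0.002 ]
gauge_foot [([245.5, 207.1], 0.86), ([242.8, 226.5], 0.29)]
gauge_foot [([356.2, 194.6], 0.74), ([258.6, 162.4], 0.58), ([169.3, 127.1], 0.23)]
   tri [ 0.598  -0.1354  0.1386]
gauge_knob [([246.4, 183.5], 0.72)]
gauge_knob [([357.3, 194.9], 0.64)]
   tri [ 0.5868 -0.1243  0.2049]
tray [([320.5, 156.2], 0.63)]
tray [([119.6, 240.8], 0.67)]
   tri [0.4285 0.3655 0.0063]
short_crank [([160.5, 286.2], 0.93)]
short_crank [([350.4, 123.2], 0.86), ([287.5, 112.1], 0.22)]
   tri [ 0.7452 -0.2778  0.0126]
tape_roll []
tape_roll [([166.1, 132.2], 0.81), ([355.7, 194.3], 0.36)]
glue [([287.8, 264.9], 0.76)]
glue [([238.7, 108.9], 0.94)]
   tri [ 0.797   0.0402 -0.0004]
wrench [([205.9, 178.7], 0.5)]
wrench []
carton [([233.4, 280.6], 0.7)]
carton [([288.0, 111.1], 0.87)]
   tri [ 0.7876 -0.1045 -0.0029]
bearing_cup [([353.3, 162.5], 0.51), ([204.8, 179.5], 0.24)]
bearing_cup [([92.6, 211.1], 0.56)]
   tri [0.5116 0.441  0.0158]
{'time': 1.3, 'joints': array([-0.9054,  0.2551,  0.1082, -0.    , -1.4239, -0.2846]), 'qvel': array([-0.0003,  0.0002, -0.0014,  0.0003,  0.0005, -0.0003]), 'joint_efforts': array([ -0.0001, -38.6406,  23.8066,   5.3678,  -0.0005,  -0.    ]), 'eef_pos': array([ 0.2044, -0.5106,  0.2313]), 'orientation': array([-3.1416,  0.    , -2.7608]), 'contact_force': array([-0.0221, -0.0656, -0.6246]), 'wrist_torque': array([0.0023, 0.0317, 0.0312]), 'gripper_force': 0.0, 'width': 0.08498019718298612}
```

View pics/a.png

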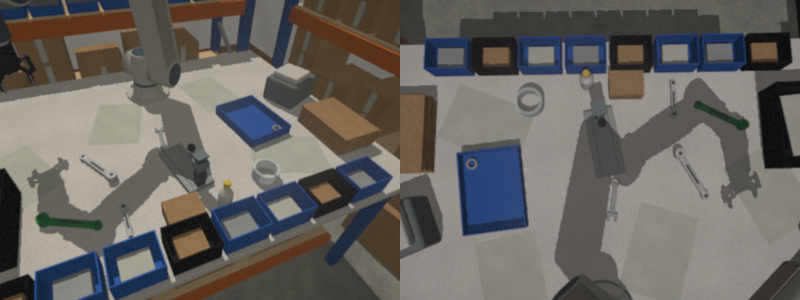

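View pics/top.png

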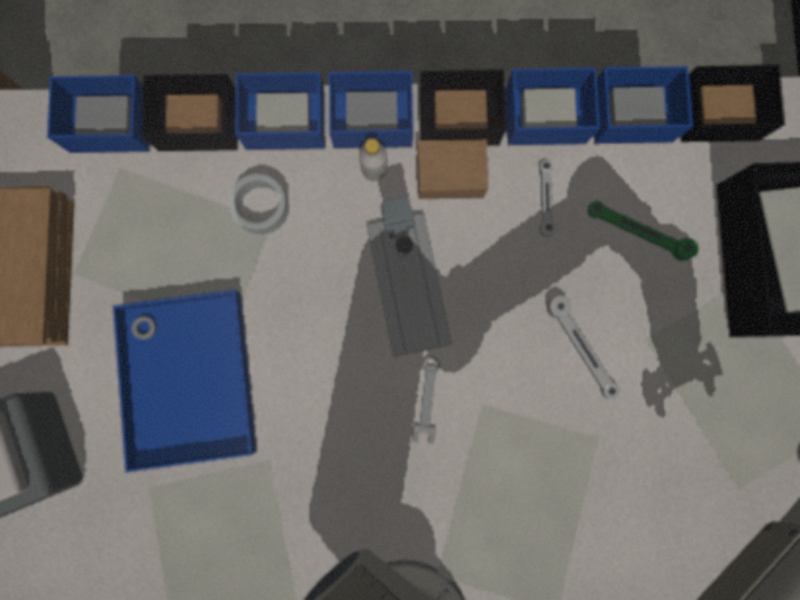

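The bare aluminium candidates in the top view (800×600) are the long arm (558,300)-(612,388) and the short one (545,160)-(545,230). The green look-alike is at (640,230). The long bare arm fits the description, so I'll confirm it in a crop.

```bash
python3 - <<'E'
from h import *
np.set_printoptions(precision=4,suppress=True)
s=env.get_image("scene");t=env.get_image("top")
a=cv2.resize(t['pixels'][170:270,335:415],None,fx=5,fy=5,interpolation=3)
b=cv2.resize(s['pixels'][180:280,90:170],None,fx=5,fy=5,interpolation=3)
cv2.imwrite("pics/crop.png",np.hstack([a,b]))
# long crank outlines
for nm,p,c in(("top",t,(375,220)),("scene",s,(125,213))):
    for r in env.outline_of(p,"crank"):
        ys,xs=np.nonzero(r['pixels'])
        print(nm,round(r['confidence'],2),np.round(r['box'],1),xs.mean(),ys.mean(),len(xs))
for n in["crank","boss_top","gauge_knob","gauge_foot","gauge","tray"]:
    for nm,p in(("s",s),("t",t)):
        for q in env.landmark_of(p,n)[:4]:
            z={"crank":0.0,"boss_top":.03,"gauge_knob":.151,"gauge_foot":.075,"gauge":0,"tray":0}[n]
            print(n,nm,np.round(q['xy'],1),round(q['confidence'],2),atz(p,q['xy'],z))
# gauge plate and tray corners from top outline
for n,z in(("gauge",.02),("tray",.045)):
    r=env.outline_of(t,n)[0]; cs,_=cv2.findContours(r['pixels'].astype(np.uint8),0,2)
    m=cv2.minAreaRect(max(cs,key=cv2.contourArea)); print(n,r['confidence']); 
    for u in cv2.boxPoints(m): print('  ',u,atz(t,u,z))
E
```

```text
top 0.92 [376.3 125.7  70.9  41.6] 412.42262678803644 147.73602080624187 769
top 0.82 [349.4 191.7  44.9  66.4] 372.601706970128 220.87197724039828 703
scene 0.66 [102.9 197.5  48.5  37.4] 127.90449438202248 215.52621722846442 534
scene 0.65 [ 45.7 271.2  80.8  23.8] 85.82190560997329 284.82368655387353 1123
crank s [124.5 219.6] 0.82 [ 0.476  -0.3302  0.    ]
crank s [ 89.7 287.5] 0.67 [ 0.6742 -0.4414  0.    ]
crank t [374.9 222.3] 0.74 [ 0.4669 -0.3325  0.    ]
crank t [409.1 145.2] 0.74 [ 0.6823 -0.4415  0.    ]
boss_top s [140.1 221.3] 0.88 [ 0.5292 -0.2885  0.03  ]
boss_top s [ 51.2 275. ] 0.83 [ 0.6261 -0.5176  0.03  ]
boss_top t [438.8 157. ] 0.74 [ 0.6414 -0.5093  0.03  ]
boss_top t [119.6 243.7] 0.18 [0.4219 0.3602 0.03  ]
gauge_knob s [246.7 185.1] 0.64 [ 0.6232 -0.0055  0.151 ]
gauge_knob t [260.2 155.8] 0.57 [ 0.6296 -0.0159  0.151 ]
gauge_foot s [244.5 209.4] 0.7 [ 0.6351 -0.016   0.075 ]
gauge_foot t [256.9 162.5] 0.68 [ 0.6268 -0.0087  0.075 ]
gauge_foot t [240.8 110.2] 0.56 [0.7692 0.0316 0.075 ]
gauge s [243.4 221.3] 0.87 [ 0.6117 -0.0094  0.    ]
gauge t [256.4 163.6] 0.86 [ 0.6371 -0.0083  0.    ]
tray s [317.9 158.4] 0.9 [0.4292 0.3527 0.    ]
tray t [122.6 240.3] 0.62 [0.4307 0.3616 0.    ]
tray t [ 93.4 211. ] 0.2 [0.5123 0.4436 0.    ]
gauge 0.93
   [230.8928 131.3112] [0.7261 0.0613 0.02  ]
   [269.2531 123.1965] [ 0.7475 -0.0462  0.02  ]
   [289.7034 219.8705] [ 0.4771 -0.0955  0.02  ]
   [251.343  227.9851] [0.4571 0.009  0.02  ]
tray 0.58
   [ 67.7349 192.177 ] [0.5606 0.4961 0.045 ]
   [153.7807 183.1871] [0.5807 0.2681 0.045 ]
   [165.2849 293.2986] [0.2927 0.2346 0.045 ]
   [ 79.2391 302.2885] [0.2748 0.4553 0.045 ]
```

View pics/crop.png

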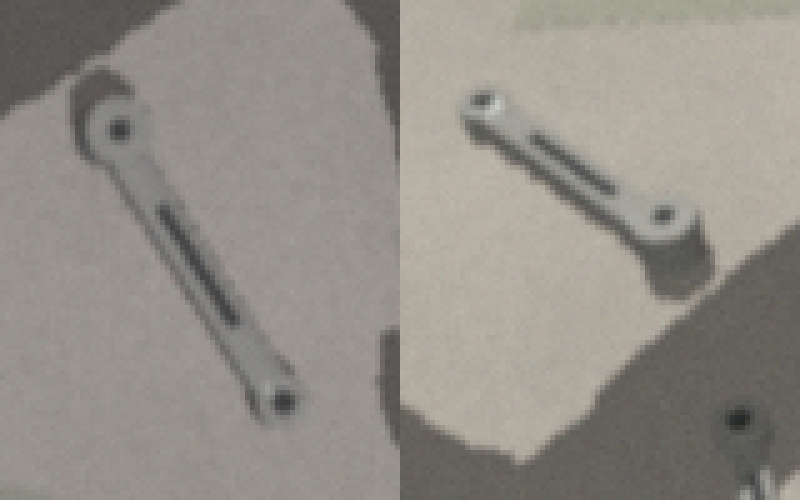

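The crop confirms a bare aluminium arm with one thick boss casting a tall shadow. Boss hole is at top (358.4,195.6) and scene (142.2,222.6); eye hole is at top (391.4,249.8) and scene (106.4,199.6). Next I'll triangulate it and look at the gauge.

```bash
python3 - <<'E'
from h import *
np.set_printoptions(precision=4,suppress=True)
s=env.get_image("scene");t=env.get_image("top")
B=tri(t,(358.4,195.6),s,(142.2,222.6));E=tri(t,(391.4,249.8),s,(106.4,199.6))
print(B,E,atz(t,(358.4,195.6),.03),atz(t,(391.4,249.8),.016),atz(s,(142.2,222.6),.03),atz(s,(106.4,199.6),.016))
d=B-E;print(np.hypot(*d[:2]),np.arctan2(d[1],d[0]))
a=cv2.resize(t['pixels'][120:240,222:302],None,fx=5,fy=5,interpolation=3)
b=cv2.resize(s['pixels'][160:260,195:275],None,fx=5,fy=5,interpolation=3)
b=np.vstack([b,np.zeros((100,400,3),np.uint8)])
cv2.imwrite("pics/crop2.png",np.hstack([a,b]))
E
```

```text
[ 0.5386 -0.2832  0.032 ] [ 0.3918 -0.3673  0.019 ] [ 0.5389 -0.2829  0.03  ] [ 0.3917 -0.3683  0.016 ] [ 0.5363 -0.284   0.03  ] [ 0.3884 -0.3676  0.016 ]
0.16914764373088803 0.520046390187198
```

View pics/crop2.png

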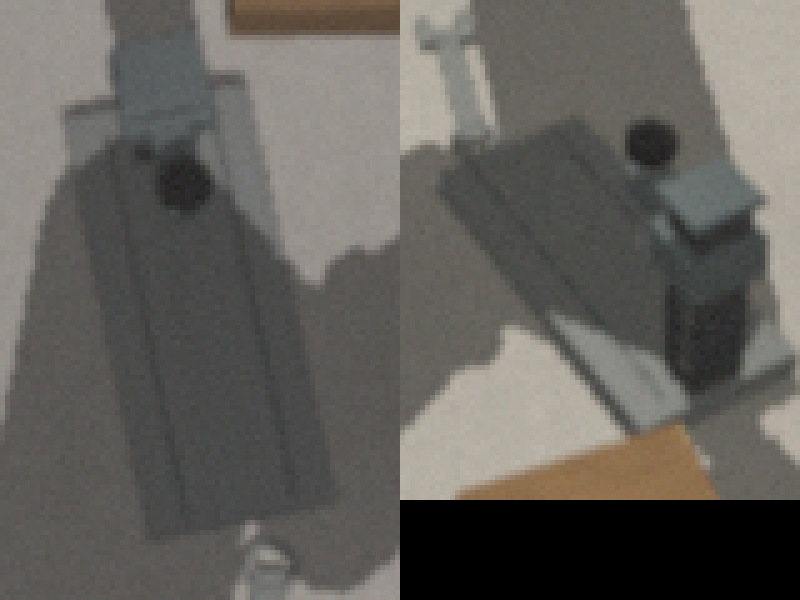

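The knob centre is at crop (184,184) in top and (251,143) in scene. Plate corners in top are (64,108), (244,75), (340,496) and (152,538).

```bash
python3 - <<'E'
from h import *
np.set_printoptions(precision=4,suppress=True)
s=env.get_image("scene");t=env.get_image("top")
T=lambda u,v:((u+.5)/5-.5+222,(v+.5)/5-.5+120)
S=lambda u,v:((u+.5)/5-.5+195,(v+.5)/5-.5+160)
k1,k2=T(184,184),S(251,143)
print('knob',tri(t,k1,s,k2),atz(t,k1,.151),atz(s,k2,.151))
bl,br,fr,fl=[atz(t,T(*c),.02) for c in((64,108),(244,75),(340,496),(152,538))]
print(bl,br,fr,fl)
print('tri',tri(t,T(152,538),s,S(180,118)),tri(t,T(340,496),s,S(40,180)),tri(t,T(64,108),s,S(392,352)))
f=(fl+fr)/2;b=(bl+br)/2;d=b-f;print('len',np.linalg.norm(d),'yaw',np.arctan2(d[1],d[0]),np.arctan2(*(fl-fr)[[1,0]])-np.pi/2,np.linalg.norm(fl-fr))
u=d/np.linalg.norm(d);print('foot from plate',(f+b)/2+.045*u)
# tray
for c in((125,470),(255,455),(240,291),(114,305)): print('tray',atz(t,(c[0]*.64,c[1]*.64),.045))
E
```

```text
knob [ 0.6287 -0.0123  0.147 ] [ 0.6282 -0.0115  0.151 ] [ 0.6326 -0.0147  0.151 ]
[0.6978 0.0519 0.02  ] [ 0.7149 -0.0486  0.02  ] [ 0.48   -0.0953  0.02  ] [0.4592 0.0072 0.02  ]
tri [0.4593 0.0075 0.0185] [ 0.4805 -0.0939  0.018 ] [0.6951 0.0487 0.0261]
len 0.2411134810078816 yaw 0.19062170117914976 0.2001831022410263 0.10457324850095649
foot from plate [ 0.6321 -0.0127  0.02  ]
tray [0.2785 0.4535 0.045 ]
tray [0.2981 0.2401 0.045 ]
tray [0.5725 0.2684 0.045 ]
tray [0.5523 0.482  0.045 ]
```

```bash
cat > d.py <<'E'
import sys
from h import *
# d.py x y z yaw : shift in tool axes (cm, tool as it stands, and after the turn) and turn about tool z
np.set_printoptions(precision=3,suppress=True)
a=[float(v) for v in sys.argv[1:5]]; o=env.observe()
Rc=R.from_euler('xyz',o['orientation']); Rt=R.from_euler('xyz',[np.pi,0,a[3]])
D=(np.array(a[:3])-o['eef_pos'])*100
print('now',o['time'],o['eef_pos'],o['orientation'],'w',o['width'],'f',o['contact_force'],'g',o['gripper_force'])
print('shift now-axes',Rc.inv().apply(D),'after turn',Rt.inv().apply(D),'turn',(Rc.inv()*Rt).as_rotvec())
E
python3 -m jog '[[0,0,0,0,0,-0.07,1],[0,0,0,0,0,-0.07,1],[-2.5,0.3,0.5,0,0,0,1],[-3,0.3,1,0,0,0,1],[-3,0.3,1,0,0,0,1],[-3,0.3,1,0,0,0,1],[-3,0.3,1.5,0,0,0,1],[-3,0.3,1.5,0,0,0,1],[-3,0.3,1.5,0,0,0,1],[-3,0.3,1.5,0,0,0,1],[-3,0.3,1.5,0,0,0,1],[-3,0.3,1,0,0,0,1],[-2.5,0.2,1,0,0,0,1],[0,0,0,0,0,0,1],[0,0,0,0,0,0,1]]' 60
python3 d.py 0.4695 -0.3225 0.004 -2.6216
python3 - <<'E'
from h import *
t=env.get_image("top");s=env.get_image("scene")
a=cv2.resize(t['pixels'][150:290,310:450],(560,560))[:,:400];b=cv2.resize(s['pixels'][150:290,60:160],(400,560))
cv2.imwrite("pics/c3.png",np.hstack([a,b]))
E
```

```text
time: 3.9
eef_pos: [0.4662, -0.3233, 0.101]
orientation: [3.141, -0.001, -2.62]
contact_force: [0.4, -0.5, 0.7]
width: 0.0856
gripper_force: 0.0
now 3.9 [ 0.466 -0.323  0.101] [ 3.141 -0.001 -2.62 ] w 0.08561417318174898 f [ 0.438 -0.51   0.688] g 0.0
shift now-axes [-0.336 -0.096  9.702] after turn [-0.329 -0.091  9.702] turn [ 0.    -0.001  0.002]
```

View pics/c3.png

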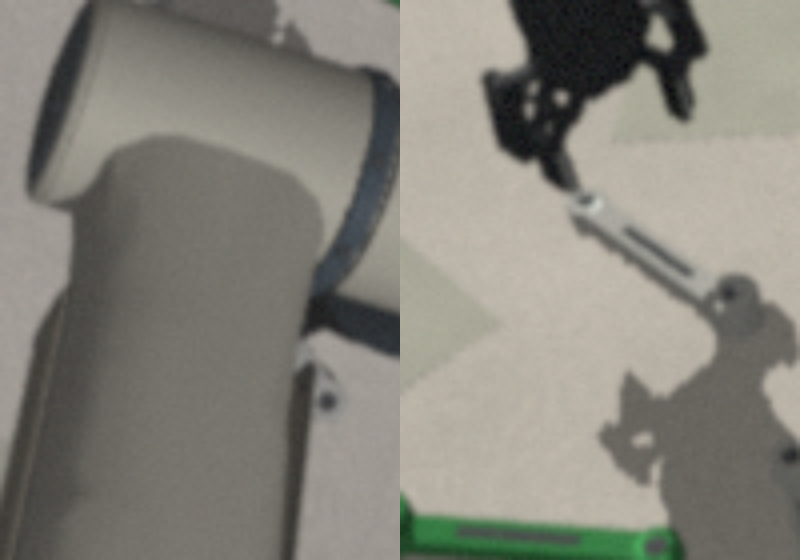

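The gripper is above the bar with its fingers straddling it (eye at crop (588,203), boss at (735,292)). I'll descend, close and check the grip.

```bash
python3 -m jog '[[-0.3,-0.1,2,0,0,0,1],[0,0,2.5,0,0,0,1],[0,0,2.5,0,0,0,1],[0,0,1.5,0,0,0,1],[0,0,0.8,0,0,0,1],[0,0,0.4,0,0,0,1],[0,0,0,0,0,0,1],[0,0,0,0,0,0,0.6],[0,0,0,0,0,0,0.4],[0,0,0,0,0,0,0.2],[0,0,0,0,0,0,0],[0,0,0,0,0,0,0],[0,0,0,0,0,0,0],[0,0,0,0,0,0,0],[0,0,0,0,0,0,0],[0,0,0,0,0,0,0]]' 60
python3 d.py 0.4695 -0.3225 0.004 -2.6216
```

```text
time: 5.6
eef_pos: [0.4695, -0.3231, 0.0048]
orientation: [-3.141, 0.0, -2.621]
contact_force: [-1.7, 0.5, 4.6]
width: 0.0206
gripper_force: 61.6
now 5.6 [ 0.469 -0.323  0.005] [-3.141  0.    -2.621] w 0.020571876100450057 f [-1.677  0.541  4.617] g 61.58408045768738
shift now-axes [-0.03   0.05   0.083] after turn [-0.03   0.05   0.083] turn [-0.001  0.     0.001]
```

```bash
python3 -m jog '[[0,0,-0.5,0,0,0,0],[0,0,-1,0,0,0,0],[0,0,-2,0,0,0,0],[0,0,-2.5,0,0,0,0],[0,0,-2.5,0,0,0,0],[0,0,-1,0,0,0,0],[0,0,0,0,0,0,0],[0,0,0,0,0,0.04,0],[0,0,0,0,0,0.04,0],[0,0,0,0,0,0.04,0],[0,0,0,0,0,0.04,0],[0,0,0,0,0,0.04,0],[0,0,0,0,0,0.04,0],[0,0,0,0,0,0.04,0],[0,0,0,0,0,0.045,0],[0,0,0,0,0,0,0]]' 60
python3 d.py 0.414 -0.055 0.100 -2.9466
```

```text
time: 7.2
eef_pos: [0.4682, -0.3224, 0.0974]
orientation: [3.139, -0.002, -2.946]
contact_force: [-0.1, -0.4, -3.0]
width: 0.0201
gripper_force: 60.7
now 7.2 [ 0.468 -0.322  0.097] [ 3.139 -0.002 -2.946] w 0.02008362938063091 f [-0.063 -0.411 -3.002] g 60.67060947418213
shift now-axes [ 0.136 27.288 -0.198] after turn [ 0.138 27.287 -0.257] turn [ 0.002 -0.002  0.   ]
```

```bash
python3 -m jog '[[0,1,0,0,0,0,0],[0,2,0,0,0,0,0],[0,2.3,0,0,0,0,0],[0,2.5,0,0,0,0,0],[0,2.5,0,0,0,0,0],[0,2.5,0,0,0,0,0],[0,2.5,0,0,0,0,0],[0,2.5,0,0,0,0,0],[0,2.5,0,0,0,0,0],[0,2.5,0,0,0,0,0],[0,2,0,0,0,0,0],[0,1.5,0,0,0,0,0],[0.1,1,0,0,0,0,0],[0,0,0,0,0,0,0],[0,0,0,0,0,0,0]]'
python3 d.py 0.414 -0.055 0.037 -2.9466
python3 - <<'E'
from h import *
t=env.get_image("top");s=env.get_image("scene")
a=cv2.resize(t['pixels'][120:260,222:322],(400,560));b=cv2.resize(s['pixels'][130:270,185:285],(400,560))
cv2.imwrite("pics/c4.png",np.hstack([a,b]))
E
```

```text
time: 8.7
eef_pos: [0.4149, -0.0555, 0.0992]
orientation: [-3.142, -0.0, -2.945]
contact_force: [0.7, -0.6, -2.7]
width: 0.0202
gripper_force: 60.7
now 8.7 [ 0.415 -0.055  0.099] [-3.142 -0.    -2.945] w 0.020185586833453104 f [ 0.681 -0.597 -2.675] g 60.65895438194275
shift now-axes [0.081 0.063 6.221] after turn [0.081 0.063 6.221] turn [-0.    -0.     0.002]
```

View pics/c4.png

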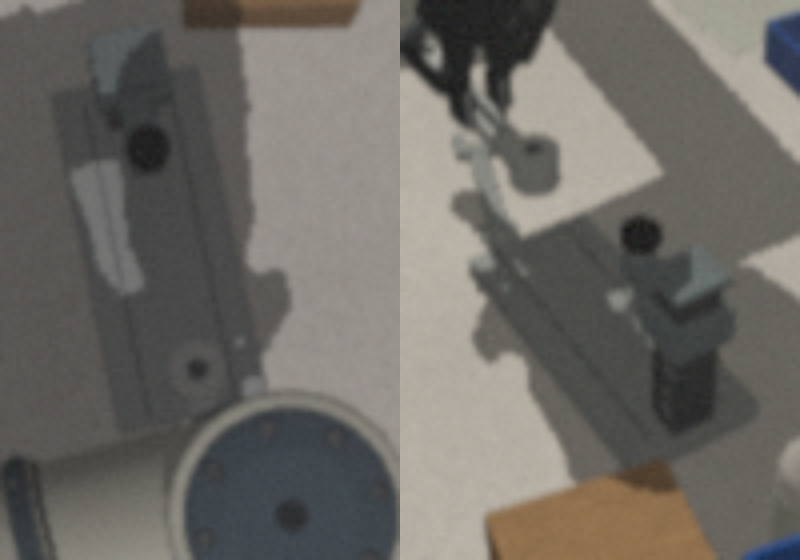

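In top, the boss hole shows at full-frame (271.1,211.9) and the knob at (258.9,156.4). In scene, the boss hole is at (218.4,166.4) and the knob at (244.9,188.5).

```bash
python3 - <<'E'
from h import *
np.set_printoptions(precision=4,suppress=True)
t=env.get_image("top");s=env.get_image("scene");e=env.observe()['eef_pos'];y=env.observe()['orientation'][2]+np.pi
b=tri(t,(271.1,211.9),s,(218.4,166.4));k=tri(t,(258.9,156.4),s,(244.9,188.5))
u=np.array([np.cos(y),np.sin(y)]);n=np.array([-u[1],u[0]])
print(b,k,'boss expected',e[:2]+.08*u, atz(t,(271.1,211.9),.124),'knob',atz(t,(258.9,156.4),.151),atz(s,(244.9,188.5),.151))
for B,K in((b,k),(atz(t,(271.1,211.9),.124),atz(t,(258.9,156.4),.151))):
    d=(K-B)[:2]; print('along,lat',d@u,d@n)
d=np.array([.630,-.0125])-e[:2]-.08*u; print(d@u,d@n)
E
```

```text
[ 0.4934 -0.0404  0.127 ] [ 0.6291 -0.0129  0.1464] boss expected [ 0.4936 -0.0404] [ 0.4935 -0.0406  0.124 ] knob [ 0.6282 -0.0127  0.151 ] [ 0.6337 -0.0149  0.151 ]
along,lat 0.1384777621490982 0.0006450832768009569
along,lat 0.1375872758347586 0.0012846860740456105
0.13922055956717924 0.0008867334210082105
```

```bash
python3 -m jog '[[0,0.1,1,0,0,0,0],[0,0,1.5,0,0,0,0],[0,0,1.5,0,0,0,0],[0,0,1.3,0,0,0,0],[0,0,0.8,0,0,0,0],[0,0,0,0,0,0,0],[-0.5,0,0,0,0,0,0],[-1,0,0,0,0,0,0],[-1.5,0,0,0,0,0,0],[-1.5,0,0,0,0,0,0],[-1.5,0,0,0,0,0,0],[-1.5,0,0,0,0,0,0],[-1.5,0,0,0,0,0,0],[-1.5,0,0,0,0,0,0],[-1.3,0,0,0,0,0,0],[-1,0,0,0,0,0,0],[-0.6,0,0,0,0,0,0],[-0.4,0,0,0,0,0,0],[0,0,0,0,0,0,0],[0,0,0,0,0,0,0]]'
python3 d.py 0.5506 -0.028 0.025 -2.9466
```

```text
time: 10.9
eef_pos: [0.5499, -0.0276, 0.0383]
orientation: [3.141, -0.0, -2.946]
contact_force: [0.3, -0.8, -1.7]
width: 0.0202
gripper_force: 60.6
now 10.9 [ 0.55  -0.028  0.038] [ 3.141 -0.    -2.946] w 0.020188267332846375 f [ 0.302 -0.76  -1.719] g 60.64248561859131
shift now-axes [-0.064 -0.053  1.325] after turn [-0.063 -0.052  1.325] turn [ 0.    -0.     0.001]
```

```bash
python3 -m jog '[[-0.1,0,0.4,0,0,0,0],[0,0,0.3,0,0,0,0],[0,0,0.2,0,0,0,0],[0,0,0.15,0,0,0,0],[0,0,0.1,0,0,0,0],[0,0,0.1,0,0,0,0],[0,0,0,0,0,0,0],[0,0,0,0,0,0,0]]'
python3 d.py 0.5506 -0.028 0.025 -2.9466
```

```text
time: 11.7
eef_pos: [0.5513, -0.0274, 0.0258]
orientation: [-3.142, 0.0, -2.946]
contact_force: [-1.0, 0.2, -2.3]
width: 0.0201
gripper_force: 60.6
now 11.7 [ 0.551 -0.027  0.026] [-3.142  0.    -2.946] w 0.020064232824689512 f [-0.963  0.184 -2.256] g 60.64239263534546
shift now-axes [ 0.081 -0.049  0.083] after turn [ 0.081 -0.049  0.083] turn [-0.     0.     0.001]
```

```bash
python3 -m jog '[[0,0,0.05,0,0,0,0],[0,0,0.03,0,0,0,0],[0,0,0,0,0,0,0]]'; python3 -m jog '[[0,0,0.05,0,0,0,0],[0,0,0,0,0,0,0]]'
```

```text
time: 12.0
eef_pos: [0.5513, -0.0273, 0.025]
orientation: [-3.142, 0.0, -2.946]
contact_force: [-0.7, -0.1, -2.1]
width: 0.0203
gripper_force: 60.6
time: 12.2
eef_pos: [0.5513, -0.0274, 0.0248]
orientation: [-3.141, 0.0, -2.946]
contact_force: [-1.9, 0.3, 1.2]
width: 0.0204
gripper_force: 61.0
```

```bash
python3 -m jog '[[0,0,0,0,0,0,0.3],[0,0,0,0,0,0,0.4],[0,0,0,0,0,0,0.5],[0,0,0,0,0,0,0.6],[0,0,0,0,0,0,0.6],[0,0,0,0,0,0,0.6],[0,0,-1,0,0,0,0.6],[0,0,-2,0,0,0,0.6],[0,0,-3,0,0,0,0.6],[0,0,-3.5,0,0,0,0.6],[0,0,-3.5,0,0,0,0.6],[0,0,-2.5,0,0,0,0.6],[0,0,-1.5,0,0,0,0.3],[0,0,0,0,0,0,0],[0,0,0,0,0,0,0]]'
python3 d.py 0.630 -0.0125 0.19 -2.9466
python3 - <<'E'
from h import *
t=env.get_image("top");s=env.get_image("scene")
a=cv2.resize(t['pixels'][120:260,222:322],(400,560));b=cv2.resize(s['pixels'][130:270,185:285],(400,560))
cv2.imwrite("pics/c5.png",np.hstack([a,b]))
E
```

```text
time: 13.7
eef_pos: [0.5511, -0.0273, 0.1946]
orientation: [3.141, 0.0, -2.946]
contact_force: [-0.5, 0.2, -0.1]
width: 0.0079
gripper_force: 0.0
now 13.7 [ 0.551 -0.027  0.195] [ 3.141  0.    -2.946] w 0.007949768475597658 f [-0.474  0.239 -0.132] g 0.0
shift now-axes [-8.03  -0.087  0.464] after turn [-8.03  -0.082  0.461] turn [0.    0.    0.001]
```

View pics/c5.png

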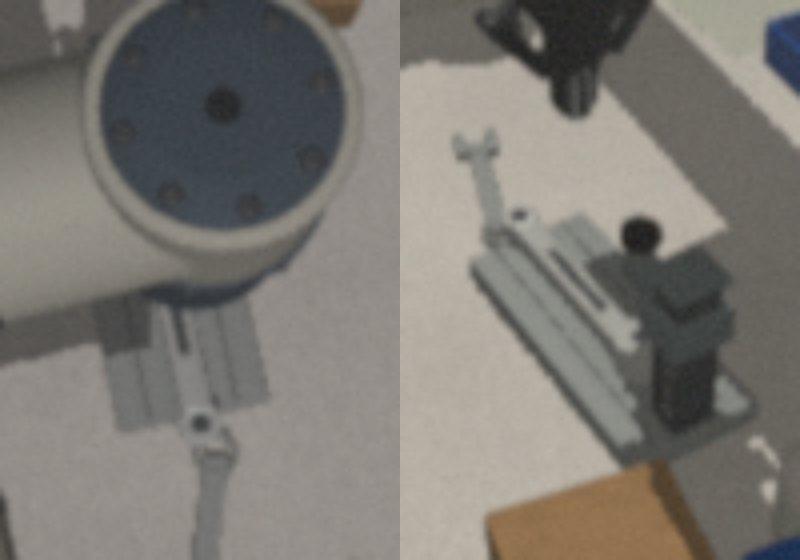

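The crank lies flat on the plate. Its eye hole is at top (271.9,225.4) and scene (214.6,183.4). I'll check its position and move over the knob.

```bash
python3 -m jog '[[-0.5,-0.1,0,0,0,0,0],[-1,0,0,0,0,0,0],[-1.5,0,0,0,0,0,0],[-1.5,0,0,0,0,0,0],[-1.5,0,0,0,0,0,0],[-1,0,0,0,0,0,0],[-0.6,0,0,0,0,0,0],[-0.4,0,0,0,0,0,0],[0,0,1,0,0,0,0],[0,0,1,0,0,0,0],[0,0,0.8,0,0,0,0],[0,0,0.3,0,0,0,0],[0,0,0,0,0,0,0]]'
python3 d.py 0.630 -0.0125 0.126 -2.9466
python3 - <<'E'
from h import *
np.set_printoptions(precision=4,suppress=True)
t=env.get_image("top");s=env.get_image("scene")
print('eye',tri(t,(271.9,225.4),s,(214.6,183.4)),atz(t,(271.9,225.4),.036),'expect .4633 -.0455')
E
```

```text
time: 15.1
eef_pos: [0.6294, -0.0129, 0.1628]
orientation: [3.142, -0.001, -2.946]
contact_force: [-0.1, 0.1, -0.3]
width: 0.0001
gripper_force: 0.0
now 15.1 [ 0.629 -0.013  0.163] [ 3.142 -0.001 -2.946] w 0.00011433492650875296 f [-0.078  0.082 -0.268] g 0.0
shift now-axes [-0.076  0.025  3.68 ] after turn [-0.071  0.026  3.68 ] turn [ 0.    -0.001  0.001]
eye [ 0.4625 -0.0461  0.0378] [ 0.4626 -0.046   0.036 ] expect .4633 -.0455
```

```bash
python3 -m jog '[[0,0,0.5,0,0,0,0],[0,0,0.5,0,0,0,0],[0,0,0.3,0,0,0,0],[0,0,0.3,0,0,0,0],[0,0,0.3,0,0,0,0],[0,0,0.3,0,0,0,0],[0,0,0.3,0,0,0,0],[0,0,0.3,0,0,0,0],[0,0,0.2,0,0,0,0],[0,0,0,0,0,0,0]]'
```

```text
time: 16.2
eef_pos: [0.6298, -0.0127, 0.1331]
orientation: [3.141, -0.0, -2.946]
contact_force: [-3.0, 1.8, 5.1]
width: 0.0001
gripper_force: 2.1
```

```bash
python3 -m jog '[[0,0,0.2,0,0,0,0],[0,0,0.2,0,0,0,0],[0,0,0.1,0,0,0,0],[0,0,0,0,0,0,0]]';python3 -m jog '[[0,0,0.1,0,0,0,0],[0,0,0,0,0,0,0]]'
```

```text
time: 16.6
eef_pos: [0.6299, -0.0128, 0.1285]
orientation: [-3.142, 0.0, -2.946]
contact_force: [-2.2, 1.5, 3.3]
width: 0.0
gripper_force: 2.2
time: 16.8
eef_pos: [0.6299, -0.0128, 0.1275]
orientation: [3.142, 0.0, -2.946]
contact_force: [-2.4, 1.7, 4.4]
width: -0.0001
gripper_force: 2.2
```

```bash
for i in 1 2 3; do python3 -m jog '[[0,0,0.07,0,0,0,0],[0,0,0,0,0,0,0]]' | grep -E 'pos|contact'; done
```

```text
eef_pos: [0.6299, -0.0128, 0.1268]
contact_force: [-2.1, 0.9, 4.7]
eef_pos: [0.6299, -0.0128, 0.1262]
contact_force: [-3.0, 1.1, 5.1]
eef_pos: [0.63, -0.0128, 0.1261]
contact_force: [-4.0, 1.6, 6.4]
```

```bash
python3 -m jog '[[0,0,0.07,0,0,0,0],[0,0,0,0,0,0,0]]' | grep -E 'pos|contact'; python3 -m jog '[[0,0,0.03,0,0,0,0],[0,0,0,0,0,0,0]]' | grep -E 'pos|contact'; python3 -m jog '[[0,0,0.0,0,0,0,0],[0,0,0,0,0,0,0],[0,0,0,0,0,0,0],[0,0,0,0,0,0,0],[0,0,0,0,0,0,0],[0,0,0,0,0,0,0],[0,0,0,0,0,0,0],[0,0,0,0,0,0,0],[0,0,0,0,0,0,0],[0,0,0,0,0,0,0],[0,0,0,0,0,0,0],[0,0,0,0,0,0,0]]'
```

```text
eef_pos: [0.63, -0.0128, 0.1261]
contact_force: [-5.2, 1.8, 11.1]
eef_pos: [0.63, -0.0128, 0.1261]
contact_force: [-6.8, 1.9, 11.6]
time: 19.0
eef_pos: [0.63, -0.0128, 0.1261]
orientation: [-3.141, 0.001, -2.945]
contact_force: [-5.5, 2.4, 13.4]
width: 0.0002
gripper_force: 6.0
```

```bash
python3 -m jog '[[0,0,-0.3,0,0,0,0],[0,0,-0.4,0,0,0,0],[0,0,-0.5,0,0,0,0],[0,0,-0.5,0,0,0,0],[0,0,-0.6,0,0,0,0],[0,0,-1,0,0,0,0],[0,0,-1.5,0,0,0,0],[0,0,-1.5,0,0,0,0],[0,0,-0.8,0,0,0,0],[1,0,0,0,0,0,0],[1.5,0,0,0,0,0,0.6],[1.5,0,0,0,0,0,0.6],[1.5,0,0,0,0,0,0.6],[1.5,0,0,0,0,0,0.6],[1,0,0,0,0,0,0.6],[0,0,0,0,0,0,0.6]]' 60
python3 d.py 0.5506 -0.028 0.025 -2.9466
python3 - <<'E'
from h import *
t=env.get_image("top");s=env.get_image("scene")
a=cv2.resize(t['pixels'][120:260,222:322],(400,560));b=cv2.resize(s['pixels'][130:270,185:285],(400,560))
cv2.imwrite("pics/c6.png",np.hstack([a,b]))
E
```

```text
time: 20.6
eef_pos: [0.5508, -0.0286, 0.1958]
orientation: [3.141, 0.0, -2.946]
contact_force: [-0.1, -0.4, -0.3]
width: 0.0514
gripper_force: 0.0
now 20.6 [ 0.551 -0.029  0.196] [ 3.141  0.    -2.946] w 0.051357905743684054 f [-0.086 -0.388 -0.288] g 0.0
shift now-axes [ 0.011  0.055 17.076] after turn [ 0.005  0.057 17.076] turn [0.    0.    0.001]
```

View pics/c6.png

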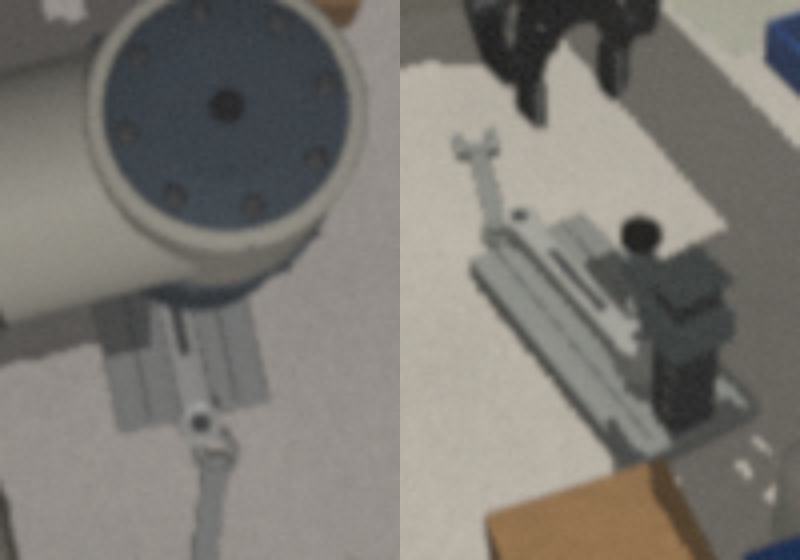

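The crank hasn't moved (eye at crop (201,423) again) and the knob is back up at (642,236). Now I'll regrasp it.

```bash
python3 -m jog '[[0,0.05,2,0,0,0,0.7],[0,0,3,0,0,0,0.7],[0,0,3.5,0,0,0,0.7],[0,0,3,0,0,0,0.7],[0,0,2.5,0,0,0,0.7],[0,0,1.5,0,0,0,0.7],[0,0,1,0,0,0,0.7],[0,0,0.5,0,0,0,0.7],[0,0,0,0,0,0,0.7],[0,0,0,0,0,0,0.5],[0,0,0,0,0,0,0.3],[0,0,0,0,0,0,0.1],[0,0,0,0,0,0,0],[0,0,0,0,0,0,0],[0,0,0,0,0,0,0],[0,0,0,0,0,0,0]]' 60
python3 -m jog '[[0,0,-0.3,0,0,0,0],[0,0,-0.4,0,0,0,0],[0,0,-0.3,0,0,0,0],[0,0,0,0,0,0,0]]'
```

```text
time: 22.3
eef_pos: [0.552, -0.0278, 0.0265]
orientation: [-3.141, 0.002, -2.945]
contact_force: [-1.5, 0.1, 6.0]
width: 0.0198
gripper_force: 60.4
time: 22.7
eef_pos: [0.5515, -0.0279, 0.0357]
orientation: [-3.142, 0.0, -2.946]
contact_force: [0.5, 0.0, -2.8]
width: 0.0197
gripper_force: 59.6
```

```bash
python3 -m jog '[[0.5,0,0,0,0,0,0],[1,0,0,0,0,0,0],[1.5,0,0,0,0,0,0],[1.5,0,0,0,0,0,0],[1.5,0,0,0,0,0,0],[1.5,0,0,0,0,0,0],[1.5,0,0,0,0,0,0],[1.5,0,0,0,0,0,0],[1.5,0,0,0,0,0,0],[1,0,-0.5,0,0,0,0],[0.5,0,-1.5,0,0,0,0],[0,0,-2,0,0,0,0],[0,0,-2,0,0,0,0],[0,0,-1.5,0,0,0,0],[0,0,-0.5,0,0,0,0],[0,0,0,0,0,-0.05,0],[0,0,0,0,0,-0.04,0],[0,0,0,0,0,0,0],[0,0,0,0,0,0,0]]'
# tray target: crank origin at tray (0,-0.025), yaw=-3.04 ; TCP at crank x=+5mm
python3 - <<'E'
import numpy as np
c=np.array([.425,.361]);y=.10;u=np.array([np.cos(y),np.sin(y)]);n=np.array([-u[1],u[0]]);print(c-.025*n+.005*u)
E
python3 d.py 0.4325 0.3366 0.12 -3.0416
```

```text
time: 24.6
eef_pos: [0.4185, -0.0542, 0.115]
orientation: [3.141, -0.001, -2.857]
contact_force: [-0.3, 0.0, -2.3]
width: 0.0204
gripper_force: 59.5
[0.43247086 0.33662406]
now 24.6 [ 0.418 -0.054  0.115] [ 3.141 -0.001 -2.857] w 0.02037554174812946 f [-0.344  0.024 -2.287] g 59.531965255737305
shift now-axes [-12.318  37.114  -0.501] after turn [-5.297 38.744 -0.499] turn [ 0.    -0.001  0.185]
```

```bash
python3 -m jog '[[0,0,0,0,0,0.05,0],[0,0,0,0,0,0.05,0],[0,0,0,0,0,0.05,0],[0,0,0,0,0,0.035,0],[0,1,0,0,0,0,0],[0,2,0,0,0,0,0],[0,2.7,0,0,0,0,0],[0,3,0,0,0,0,0],[-0.5,3,0,0,0,0,0],[-0.5,3,0,0,0,0,0],[-0.5,3,0,0,0,0,0],[-0.5,3,0,0,0,0,0],[-0.5,3,0,0,0,0,0],[-0.5,3,0,0,0,0,0],[-0.5,3,0,0,0,0,0],[-0.5,3,0,0,0,0,0],[-0.5,2.5,0,0,0,0,0],[-0.5,2,0,0,0,0,0],[-0.3,1,0,0,0,0,0],[0,0.5,0,0,0,0,0]]'
python3 -m jog '[[0,0,0,0,0,0,0],[0,0,0,0,0,0,0]]' >/dev/null
python3 d.py 0.4325 0.3366 0.0115 -3.0416
```

```text
time: 26.6
eef_pos: [0.4324, 0.3371, 0.1149]
orientation: [-3.141, -0.001, -3.04]
contact_force: [0.8, -0.7, -2.3]
width: 0.02
gripper_force: 59.5
now 26.8 [0.432 0.336 0.115] [-3.141 -0.    -3.041] w 0.02007938126541441 f [-0.208  0.097 -2.895] g 59.53697741031647
shift now-axes [-0.017  0.105 10.388] after turn [-0.013  0.102 10.388] turn [-0. -0.  0.]
```

```bash
python3 -m jog '[[0,0,1,0,0,0,0],[0,0,2,0,0,0,0],[0,0,2,0,0,0,0],[0,0,2,0,0,0,0],[0,0,1.3,0,0,0,0],[0,0,0.8,0,0,0,0],[0,0,0.4,0,0,0,0],[0,0,0.3,0,0,0,0],[0,0,0,0,0,0,0],[0,0,0,0,0,0,0]]'
for i in 1 2 3; do python3 -m jog '[[0,0,0.1,0,0,0,0],[0,0,0,0,0,0,0]]' | grep -E 'pos|contact'; done
python3 - <<'E'
from h import *
t=env.get_image("top");s=env.get_image("scene")
a=cv2.resize(t['pixels'][170:310,60:160],(400,560));b=cv2.resize(s['pixels'][90:230,265:365],(400,560))
cv2.imwrite("pics/c7.png",np.hstack([a,b]))
E
```

```text
time: 27.8
eef_pos: [0.433, 0.3365, 0.018]
orientation: [3.141, 0.001, -3.041]
contact_force: [0.0, -0.1, -2.2]
width: 0.0202
gripper_force: 59.5
eef_pos: [0.4328, 0.3364, 0.0166]
contact_force: [0.6, 0.6, -2.4]
eef_pos: [0.4326, 0.3362, 0.0153]
contact_force: [0.1, 0.2, -2.2]
eef_pos: [0.4326, 0.3362, 0.0142]
contact_force: [-0.3, 0.4, -1.9]
```

View pics/c7.png

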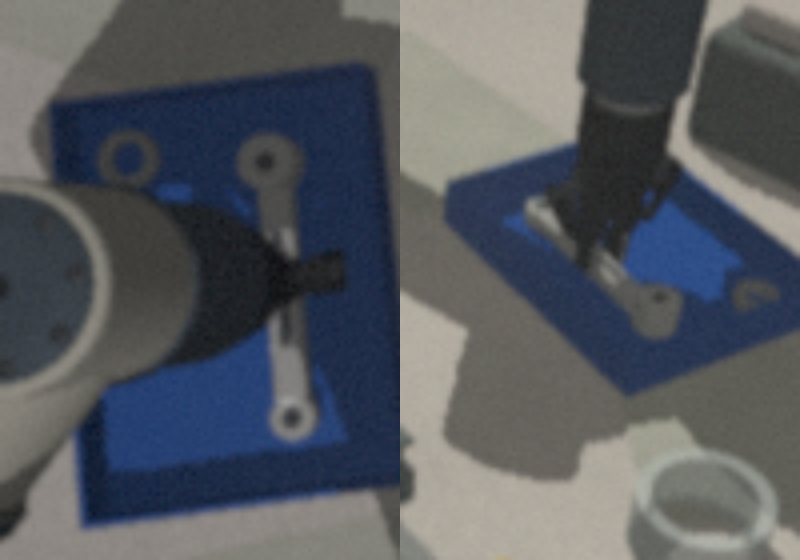

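The crank is inside the tray (boss at crop (265,160), eye (292,416)) and clear of the bearing cup at (128,157). A few more millimetres down to contact.

```bash
for i in 1 2; do python3 -m jog '[[0,0,0.1,0,0,0,0],[0,0,0,0,0,0,0]]' | grep -E 'pos|contact'; done;  python3 -m jog '[[0,0,0.05,0,0,0,0],[0,0,0,0,0,0,0]]' | grep -E 'pos|contact'
```

```text
eef_pos: [0.4326, 0.3362, 0.0132]
contact_force: [-0.5, -0.4, -2.3]
eef_pos: [0.4326, 0.3362, 0.0122]
contact_force: [0.8, -1.0, -2.3]
eef_pos: [0.4327, 0.3362, 0.0119]
contact_force: [0.7, -1.1, -2.4]
```

```bash
for i in 1 2 3; do python3 -m jog '[[0,0,0.05,0,0,0,0],[0,0,0,0,0,0,0]]' | grep -E 'pos|contact'; done
```

```text
eef_pos: [0.4328, 0.3363, 0.0115]
contact_force: [-0.4, -0.0, -1.0]
eef_pos: [0.4328, 0.3363, 0.0115]
contact_force: [-2.6, -0.7, 3.5]
eef_pos: [0.4328, 0.3363, 0.0115]
contact_force: [-3.8, -1.2, 8.4]
```

```bash
python3 -m jog '[[0,0,-0.05,0,0,0,0.3],[0,0,0,0,0,0,0.4],[0,0,0,0,0,0,0.45],[0,0,0,0,0,0,0.45],[0,0,0,0,0,0,0.45],[0,0,-1,0,0,0,0.45],[0,0,-2,0,0,0,0.45],[0,0,-3,0,0,0,0.45],[0,0,-4,0,0,0,0.45],[0,0,-4,0,0,0,0.45],[0,0,-3,0,0,0,0.45],[0,0,-1,0,0,0,0.45],[2,-4,0,0,0,0,0.45],[2,-4,0,0,0,0,0.45],[2,-4,0,0,0,0,0.45],[1,-3,0,0,0,0,0.45],[0,-2,0,0,0,0,0.45],[0,0,0,0,0,0,0.45],[0,0,0,0,0,0,0.45]]'
python3 - <<'E'
from h import *
t=env.get_image("top");s=env.get_image("scene")
a=cv2.resize(t['pixels'],None,fx=.78,fy=.78);b=cv2.resize(s['pixels'],None,fx=.78,fy=.78)
cv2.imwrite("pics/c8.png",np.hstack([a,b]))
E
```

```text
time: 31.6
eef_pos: [0.3801, 0.16, 0.1911]
orientation: [3.141, 0.0, -3.042]
contact_force: [0.5, 0.1, -0.0]
width: 0.0389
gripper_force: 0.0
```

View pics/c8.png

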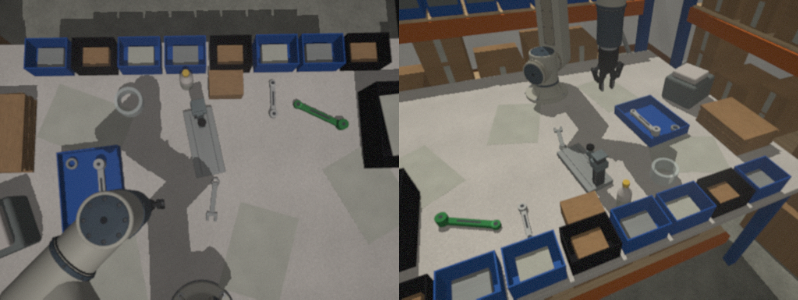

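The crank lies flat in the tray (scene (645,120)), everything else is in place and the gripper is clear, so I'm handing in.

```bash
python3 -c "
from bench import env
print(env.sign_off())"
```

```text
the job is handed in; nothing more can be done
None
```

I measured the crank arm on the gauge, let the foot spring back up, laid the arm flat in the order tray and handed the job in at about 32 s; the sign-off returned no verdict.

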